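Tuck two books under the weighted arm of a desk press

TASK

Add the red and the blue pocket book to the pile in the desk press: slide the longer red one in first on top of the green one, then the shorter blue one on top of that, each tucked under the weighted arm and pushed right back against the stop, lying flat and straight. Leave the green book in its place and do not disturb the other things on the counter.

Things in the scene. Friction and masses are not known exactly. Their poses are not given: they have to be found in the camera images.
- press: grey steel desk press fixed to the counter, 104 mm wide, 8 mm base plate from x = -95 to +150 mm. Origin on the counter under the tray; its +x (within 0.35 rad of world x) is the way books slide in from the open front. The green book is in it, so the pile top is 22 mm above the counter at first, 36 mm with one more book, 50 mm with two
- press_stop (a point): middle of the front face of the back stop, at pile height (x = +75 mm, z = 22 mm in the press's frame); this upright wall is 90 mm wide, its top 58 mm above the counter, with a 28 mm wide slot in the middle for the arm from 34 mm up; the books' inner ends go against it
- press_mouth (a point): on the press's centre line (x = 0, z = 22 mm in its frame) between the two cheeks: side walls, tops 50 mm above the counter, from x = +5 to +75 mm, inner faces at y = +-32 mm, flaring outward to about y = +-40 mm at x = -19 mm
- press_foot (a point): middle of the underside of the 32 mm wide smooth steel foot of the hinged, weighted arm; it presses on the pile at x = +26 mm in the press's frame. Height 22 mm on the green book alone, about 38 mm with one more book, 54 mm with two (the tilted foot then rests on its heel). The hinge lies behind, at x = +135 mm, 50 mm up; the arm always falls back by its weight
- press_toe (a point): front tip of the arm's toe, which turns up like a ski before the foot: from x = +13 mm at pile level to this tip at x = -39 mm, 27 mm above the pile top. A book slid in on the pile goes under the toe and the arm rides up over it, with a push of a few N (about 2.5 N weight at the foot). A brass weight 30 mm across stands over the foot, top 60 mm up at first
- green_book_mid (a point): hardback pocket book lying flat, green covers, black elastic band round it near its +x end, 180 mm long (its x axis) x 52 mm wide (y) x 14 mm thick (z), about 0.14 kg; point at its centre, half-way up. It may go into the press either end first. Already under the arm, end against the back stop
- red_book_mid (a point): hardback pocket book lying flat, red covers, black elastic band round it near its +x end, 170 mm long (its x axis) x 52 mm wide (y) x 14 mm thick (z), about 0.14 kg; point at its centre, half-way up. It may go into the press either end first. Loose on the counter, lying roughly across the robot's view
- blue_book_mid (a point): hardback pocket book lying flat, blue covers, black elastic band round it near its +x end, 140 mm long (its x axis) x 52 mm wide (y) x 14 mm thick (z), about 0.14 kg; point at its centre, half-way up. It may go into the press either end first. Loose on the counter, lying roughly across the robot's view
- stamp: wooden rubber stamp standing upright on the counter beside one of the books, 28 x 58 mm foot (x, y), 73 mm high; origin under its centre
- staple_box: small cardboard staple box on the counter beside the other book, 37 x 62 mm (x, y), 31 mm high; origin under its centre
- dispenser: dark weighted tape dispenser to the left of the press, 36 x 167 mm, 78 mm high; origin under its centre, long along its y axis
- marker: black capped marker lying to the right of the press, 16 x 125 mm, 18 mm high; origin under its centre, long along its y axis
- pad: dark ink pad tin at the front of the counter between the books, 66 x 98 mm, 16 mm high; origin under its centre
- tape_roll: roll of beige tape lying flat at the right, 104 mm across, 25 mm high; origin under its centre
- glue: glue stick lying at the left, 28 x 95 mm, 28 mm high; origin under its centre

How it is judged:
On the way, in this order (a step that is already met when the one before it is completed fails the run):
1. the red book lies on the green one under the arm, pushed back to the stop, and the blue one is not in yet (x of red_book_mid in the frame of press between -0.022 and -0.006 m and y of red_book_mid in the frame of press between -0.009 and 0.009 m and z of red_book_mid in the frame of press between 0.024 and 0.035 m and angle between the x axis of red_book_mid and the x axis of press, either way round below 0.12 rad and angle between red_book_mid's own z axis and vertical below 0.1 rad and z of press_foot in the frame of press between 0.032 and 0.044 m and horizontal distance between blue_book_mid and press above 0.12 m), for 0.2 s.
2. the blue book lies on the red one under the arm, pushed back to the stop (x of blue_book_mid in the frame of press between -0.007 and 0.009 m and y of blue_book_mid in the frame of press between -0.009 and 0.009 m and z of blue_book_mid in the frame of press between 0.038 and 0.049 m and angle between the x axis of blue_book_mid and the x axis of press, either way round below 0.12 rad and angle between blue_book_mid's own z axis and vertical below 0.1 rad and z of press_foot in the frame of press between 0.047 and 0.062 m), for 0.2 s.
At the end, for the whole second after the job is handed in: In the press, from the bottom: green, red, blue, all flat (within 0.10 rad) and along the press (within 0.12 rad), each with its inner end within 12 mm of the back stop and its middle within 9 mm of the press's centre line, with the arm resting on the blue one (foot 47 to 60 mm up) (x of green_book_mid in the frame of press between -0.027 and -0.011 m and y of green_book_mid in the frame of press between -0.009 and 0.009 m and z of green_book_mid in the frame of press between 0.01 and 0.021 m and angle between the x axis of each of green_book_mid, red_book_mid, blue_book_mid and the x axis of press, either way round below 0.12 rad and angle between each of green_book_mid, red_book_mid, blue_book_mid's own z axis and vertical below 0.1 rad and x of red_book_mid in the frame of press between -0.022 and -0.006 m and y of red_book_mid in the frame of press between -0.009 and 0.009 m and z of red_book_mid in the frame of press between 0.024 and 0.035 m and x of blue_book_mid in the frame of press between -0.007 and 0.009 m and y of blue_book_mid in the frame of press between -0.009 and 0.009 m and z of blue_book_mid in the frame of press between 0.038 and 0.049 m and z of press_foot in the frame of press between 0.047 and 0.06 m); the robot touches nothing.
It fails at once if one of the other things on the counter (rubber stamp, staple box, tape dispenser, black marker, ink pad, tape roll, glue stick) is moved by more than 15 mm (distance of any of stamp, staple_box, dispenser, marker, pad, tape_roll, glue from where it was at the start of the episode above 0.015 m).
It also fails if it takes over 61 s, if anything falls off the work surface, if the arm or the gripper's body presses on something with over 40 N, if the wrist force passes 120 N, or if a joint passes its speed limit or range.

ROBOT

A 6-joint arm with a two-finger parallel gripper is mounted at the origin on a cart in front of the work surface, level with it; the furniture and walls round the work are solid. World frame = base frame: x ahead of the robot, y to its left, z up, the work surface at z = 0. Lengths are in m, angles in rad, forces in N, time in s.
With the tool pointing down it reaches from about 0.425 to 0.95 m from the base axis. Payload 3.5 kg.
Tool frame: the origin (TCP) lies midway between the tips of the shut fingers; the grasp point (between the pads) lies 19 mm behind it; z points along the fingers, y is the line along which they close (so a half turn about z gives the same grasp; the last joint's range is limited). The gripper opens to 85 mm and grips with 20 to 120 N. Pads are 22 mm wide; open, the fingers measure 114 mm over their backs; the gripper's body (76 mm by 85 mm) begins 54 mm behind the grasp point. The pads swing forward as they close: fully open they stand 13 mm farther back than shut.
Start: joints at [1.15, 0.286, 1.577, -0, 1.279, -0.15], TCP at [0.181, 0.65, 0.231] pointing down, gripper open.
Joint ranges: [-2.77, 2.77], [-0.9, 2.22], [0.21, 2.48], [-1.53, 4.67], [0.24, 2.81], [-2.84, 2.84]. Speed limits (rad/s): [2.79, 2.79, 3.14, 3.14, 3.14, 3.14].

INTERFACE

Orientations are given as a unit quaternion [x, y, z, w].
In Python, from plant import ctrl gives the robot as it stands. The module is installed in compiled form; this text tells all that it offers.
- The arm moves only by the shell command python3 -m inch 'ROWS' [FORCE]. ROWS is JSON, a list of rows, each a list of 5 numbers: the closure, from 0 (fully open) to 1 (shut), then the shift along the tool's x, y, z in m, then the turn about the tool's z in degrees. A call has 1 to 5 rows; each row is the pose to reach, as a shift and turn from the pose commanded when the call began, along the tool's axes at that moment; what a row does not reach only later rows make up. A row lasts 1/12 s, in which the tool goes at most 41.7 mm and 7.16 degrees, less where a joint would pass 70% of its speed; a pose out of reach is approached as far as the arm can. A call with a gripper value outside its range is refused whole. The fingers move at their own pace and stop on an object; FORCE is the grip in N (left out, the last holds). Time passes only in rows, so rows that repeat a pose let the fingers close. It gives the time, the measured TCP pose, the force, the opening and the grip force at its end, in the units of the state.
- ctrl.get_state(): the state, without advancing time (a new reading comes with each control period).
- ctrl.read_camera(name): name is "side" or "top" or "wrist"; returns a dict with "pixels" (400x640x3 uint8, red, green, blue), "depth" (400x640 float32, m along the optical axis (not along the pixel's ray), 0 where there is no reading), "fx", "fy", "cx", "cy" (pixels), "xyz" and "rotation" of the camera in the world; the wrist camera has in their place "mount" (4x4, takes a point from camera to tool coordinates, whose origin is the TCP and whose axes are the flange's). Camera axes: x right, y down, z forward; pixel columns grow to the right and rows downward; lengths in m; the calibration is good to about 2 mm. A picture is of the moment at which its call begins: read the wrist's pose just before it.
- ctrl.sign_off(): hands the job in; it is judged then, once.
Trained networks look in a picture, given as the dict that the camera call returned (one of the last four; its "shot" number tells which), for a name from the list of things; names that differ only in an ending like _2 or _b are one class to them, and where a whole thing is asked for, a point or a joint stands for the part that bears it (a point fixed in the world has none). Each returns a list of dicts, best first, with "score" (0 to 1); they miss things now and then, are a little off and sometimes report something else, mostly with a low value. They report only what shows in the picture. A call takes as long as a camera call.
- ctrl.spot_in(query, picture): "at" ([column, row] in pixels, amid what is visible of it).
- ctrl.tip_of(query, picture): "at" ([column, row] in pixels: a listed point, or the origin of a listed thing).
The state is a dict: "time": time; "qpos": joint angles; "dq": joint speeds; "joint_efforts": joint torques, N m; "eef_pos": TCP position; "tcp_rot": TCP orientation; "contact_force": force on the tool from outside, world axes, zero at the start; "wrist_torque": the same for the moment, N m; "opening": opening from 0.0 (shut) to 1.0 (fully open); "finger_force": force on a finger pad.
Only numpy, scipy, OpenCV 4.12 (cv2) and the standard library are available. Lean on these libraries where they do the work, as an engineer would, in place of code of your own. Each camera call takes 0.05 s, during which the arm holds its last target. There are 200 camera calls.

## Working session

There is one attempt and no reset: what is moved stays moved. The work goes in short steps, Python scripts to look and compute and a shell command to move; the robot and the scene stay as the last step left them, time stands still between calls to the robot, and variables do not carry over. Pictures are saved under pics/ and viewed, at most 10 in all, crops included, and the job is handed in when it is done.

```bash
mkdir -p pics
cat > h.py <<'E'
import numpy as np, cv2
from scipy.spatial.transform import Rotation as R
from plant import ctrl
def cam(name):
    s=ctrl.get_state(); p=ctrl.read_camera(name)
    if name=="wrist":
        T=np.eye(4);T[:3,:3]=R.from_quat(s["tcp_rot"]).as_matrix();T[:3,3]=s["eef_pos"]
        T=T@np.array(p["mount"])
    else:
        T=np.eye(4);r=np.array(p["rotation"]);T[:3,:3]=r if r.shape==(3,3) else R.from_quat(r).as_matrix();T[:3,3]=p["xyz"]
    return p,T
def cloud(p,T):
    d=p["depth"];v,u=np.mgrid[:d.shape[0],:d.shape[1]]
    P=np.stack([(u-p["cx"])/p["fx"]*d,(v-p["cy"])/p["fy"]*d,d],-1)
    W=P@T[:3,:3].T+T[:3,3];W[d==0]=np.nan
    return W
def onz(p,T,uv,z):
    r=T[:3,:3]@np.array([(uv[0]-p["cx"])/p["fx"],(uv[1]-p["cy"])/p["fy"],1]);return T[:3,3]+r*(z-T[2,3])/r[2]
def mask(p,c):
    h=cv2.cvtColor(p["pixels"],cv2.COLOR_RGB2HSV);H,S,V=h[...,0].astype(int),h[...,1],h[...,2]
    m={"red":(H<8)|(H>172),"green":(H>40)&(H<88),"blue":(H>98)&(H<130)}[c]
    return m&(S>110)&(V>40)
def book(p,T,c,zr):
    W=cloud(p,T);m=mask(p,c)&(W[...,2]>zr[0])&(W[...,2]<zr[1])
    m=cv2.morphologyEx(m.astype(np.uint8),cv2.MORPH_CLOSE,np.ones((15,15)))
    n,l,st,_=cv2.connectedComponentsWithStats(m);k=1+np.argmax(st[1:,4])
    q=W[(l==k)&(W[...,2]>zr[0])&(W[...,2]<zr[1])]
    (c0,wh,a)=cv2.minAreaRect((q[:,:2]*1000).astype(np.float32))
    if wh[0]<wh[1]: wh=wh[::-1];a+=90
    a=(a+90)%180-90
    return np.round(c0,1),np.round(wh,1),round(a,1),round(np.median(q[:,2])*1000,1)
E
python3 - <<'E'
from h import *
for n in ["top","side"]:
    p,T=cam(n);cv2.imwrite(f"pics/{n}0.png",p["pixels"][...,::-1]);print(n,T[:3,3].round(3))
    for q in ["press","press_stop","press_mouth","press_foot","press_toe","green_book_mid","red_book_mid","blue_book_mid","stamp","staple_box","dispenser","marker","pad","tape_roll","glue"]:
        r=ctrl.tip_of(q,p)
        z={"press_stop":.022,"press_mouth":.022,"press_foot":.022,"press_toe":.049,"green_book_mid":.015,"red_book_mid":.007,"blue_book_mid":.007}.get(q,0)
        for d in r[:1]: print(q,round(d["score"],2),np.round(d["at"]),onz(p,T,d["at"],z).round(3)[:2])
    for c in ["red","blue","green"]:
        try: print(c,book(p,T,c,(.006,.03)))
        except Exception as e: print(c,e)
print(ctrl.get_state())
E
```

```text
top [0.016 0.009 1.737]
press 0.81 [310. 185.] [0.65  0.075]
press_stop 0.85 [315. 161.] [0.738 0.062]
press_mouth 0.79 [311. 181.] [0.657 0.071]
press_foot 0.67 [314. 173.] [0.69  0.064]
press_toe 0.82 [307. 184.] [0.635 0.085]
green_book_mid 0.65 [310. 187.] [0.637 0.072]
red_book_mid 0.82 [282. 249.] [0.407 0.159]
blue_book_mid 0.56 [396. 246.] [ 0.437 -0.235]
stamp 0.53 [263. 265.] [0.349 0.224]
staple_box 0.69 [384. 266.] [ 0.365 -0.196]
dispenser 0.91 [233. 184.] [0.641 0.353]
marker 0.49 [360. 192.] [ 0.631 -0.107]
pad 0.82 [328. 257.] [ 0.389 -0.002]
tape_roll 0.66 [462. 255.] [ 0.415 -0.466]
glue 0.69 [188. 257.] [0.366 0.485]
red (array([417.8, 167.3]), array([166.7,  52.1]), -86.3, np.float64(14.6))
blue (array([ 430.2, -231.4]), array([139.4,  50.4]), -70.6, np.float64(14.8))
green attempt to get argmax of an empty sequence
side [0.086 1.236 0.895]
press 0.79 [280. 210.] [0.67  0.058]
press_stop 0.82 [264. 200.] [0.739 0.048]
press_mouth 0.83 [282. 208.] [0.657 0.069]
press_foot 0.74 [352. 257.] [0.352 0.237]
press_toe 0.74 [291. 203.] [0.62  0.069]
green_book_mid 0.65 [2
[... 557 characters left out ...]
': array([ 1.15002375e+00,  2.86302419e-01,  1.57666664e+00, -1.82531559e-05,
        1.27856603e+00, -1.49987598e-01]), 'dq': array([-7.92275250e-04,  1.49769809e-03, -9.15275589e-04,  1.44553793e-03,
        6.73346190e-04, -1.01520828e-05]), 'joint_efforts': array([-5.87260693e-04, -4.05943036e+01, -2.92932039e+01, -1.96270421e-04,
        5.16134951e-04, -3.19197916e-06]), 'eef_pos': array([0.18052531, 0.65042021, 0.23134134]), 'tcp_rot': array([1.34976614e-01, 9.90848784e-01, 2.51565574e-05, 1.64887416e-05]), 'contact_force': array([-0.35362995, -0.53238275, -0.00079405]), 'wrist_torque': array([-0.0081401 , -0.03497842,  0.03505038]), 'finger_force': 0.0, 'opening': 1.0001930498205125}
```

```bash
python3 -c "
import cv2
a=cv2.imread('pics/top0.png')[120:300,160:500];b=cv2.imread('pics/side0.png')[120:345,200:460]
a=cv2.resize(a,(660,349));b=cv2.resize(b,(288,249))
cv2.imwrite('pics/a.png',cv2.resize(a,(800,424)))"
```

```text
(no output)
```

View pics/a.png

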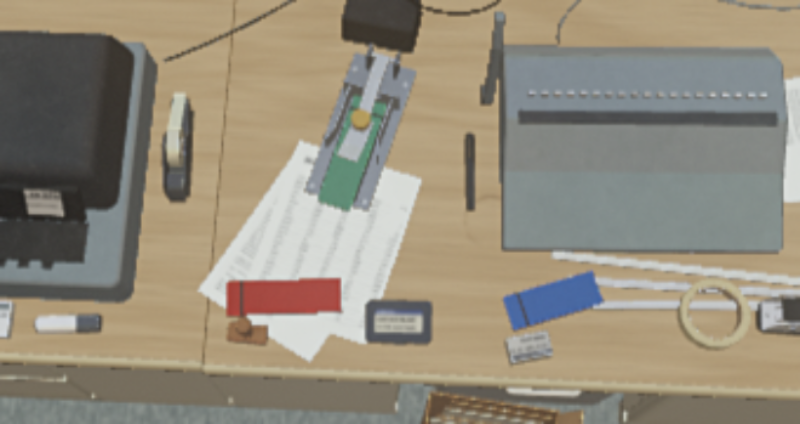

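The picture shows the press turned a little to the right. The red book is at about (285,298) with the stamp by its left end. The blue book is at about (555,300) with the staple box by its left end. The networks' positions agree with this. I'll grip each book by its right (‑y) end.

```bash
cat >> h.py <<'E'
def plan(tgts):
    """tgts: (x,y,z,heading of tool y in deg); prints per-call shift/turn in tool axes"""
    s=ctrl.get_state();M=R.from_quat(s["tcp_rot"]).as_matrix()
    h=np.degrees(np.arctan2(M[1,1],M[0,1]));p=np.array(s["eef_pos"])
    print("now",p.round(4),round(h,1),"F",np.round(s["contact_force"],1),"grip",round(s["finger_force"],1),"open",round(s["opening"],3),"t",round(s["time"],1),"tilt",M[:,2].round(3))
    for t in tgts:
        d=np.array(t[:3])-p;dh=(t[3]-h+180)%360-180
        n=int(max(1,np.ceil(np.linalg.norm(d)/.2),np.ceil(abs(dh)/35)))
        for i in range(n):
            a=np.radians(h);y=np.array([np.cos(a),np.sin(a),0]);x=np.array([-y[1],y[0],0])
            q=d/n;print("  ",np.round([x@q,y@q,-q[2]],3),"turn",round(-dh/n,1));h+=dh/n
        p=np.array(t[:3])
E
python3 - <<'E'
from h import *
plan([(.44,.115,.22,3.7)])
E
```

```text
now [0.1805 0.6504 0.2313] 74.5 F [-0.4 -0.5 -0. ] grip 0.0 open 1.0 t 1.6 tilt [ 0.  0. -1.]
   [-0.131 -0.149  0.004] turn 23.6
   [-0.18  -0.084  0.004] turn 23.6
   [-0.198 -0.005  0.004] turn 23.6
```

```bash
python3 -m inch '[[0,-0.026,-0.03,0,5],[0,-0.052,-0.06,0,10],[0,-0.078,-0.09,0,15],[0,-0.104,-0.12,0.002,20],[0,-0.131,-0.149,0.004,23.6]]'
python3 -m inch '[[0,-0.036,-0.017,0,5],[0,-0.072,-0.034,0,10],[0,-0.108,-0.05,0,15],[0,-0.144,-0.067,0.002,20],[0,-0.18,-0.084,0.004,23.6]]'
python3 -m inch '[[0,-0.04,-0.001,0,5],[0,-0.08,-0.002,0,10],[0,-0.12,-0.003,0,15],[0,-0.16,-0.004,0.002,20],[0,-0.198,-0.005,0.004,23.6]]'
python3 -m inch '[[0,0,0,0,0],[0,0,0,0,0]]'
python3 - <<'E'
from h import *
p,T=cam("wrist");cv2.imwrite("pics/w1.png",p["pixels"][...,::-1])
print(book(p,T,"red",(.006,.03)))
for q in ["press","press_stop","press_mouth","press_toe","red_book_mid","stamp","pad"]:
    z={"press_stop":.022,"press_mouth":.022,"press_toe":.049,"red_book_mid":.007}.get(q,0)
    for d in ctrl.tip_of(q,p)[:1]: print(q,round(d["score"],2),np.round(d["at"]),onz(p,T,d["at"],z).round(3)[:2])
try: print(book(p,T,"green",(.015,.03)))
except Exception as e: print(e)
plan([(.418,.115,.22,3.7),(.418,.115,.04,3.7)])
E
```

```text
time: 2.02
eef_pos: [0.2672, 0.4702, 0.2275]
tcp_rot: [0.336, 0.942, 0.0, 0.0]
contact_force: [0.5, 0.5, 0.2]
opening: 0.996
finger_force: 0.0
time: 2.43
eef_pos: [0.3541, 0.2914, 0.2238]
tcp_rot: [0.522, 0.853, 0.001, 0.0]
contact_force: [0.3, 0.1, 0.7]
opening: 1.002
finger_force: 0.0
time: 2.85
eef_pos: [0.4406, 0.1127, 0.2199]
tcp_rot: [0.686, 0.728, 0.001, 0.001]
contact_force: [0.8, 0.7, -0.4]
opening: 1.004
finger_force: 0.0
time: 3.02
eef_pos: [0.4404, 0.1132, 0.2194]
tcp_rot: [0.685, 0.728, 0.0, -0.0]
contact_force: [-0.2, 0.2, 0.4]
opening: 0.998
finger_force: 0.0
(array([417.7, 166.1]), array([169.3,  50.4]), -85.6, np.float64(12.6))
press 0.56 [478. 216.] [0.661 0.079]
press_stop 0.75 [534. 242.] [0.728 0.054]
press_mouth 0.68 [486. 226.] [0.66  0.072]
press_toe 0.84 [471. 222.] [0.623 0.085]
red_book_mid 0.93 [300. 138.] [0.416 0.167]
stamp 0.87 [256.  90.] [0.36  0.219]
pad 0.85 [274. 259.] [ 0.386 -0.002]
(array([646.4,  77.5]), array([179.1,  51.4]), -15.6, np.float64(20.5))
now [0.4395 0.1158 0.2194] 3.8 F [-0.3 -1.1  0.4] grip 0.0 open 0.998 t 3.4 tilt [ 0.  0. -1.]
   [ 0.001 -0.022 -0.001] turn 0.1
   [0.   0.   0.18] turn -0.0
```

View pics/w1.png

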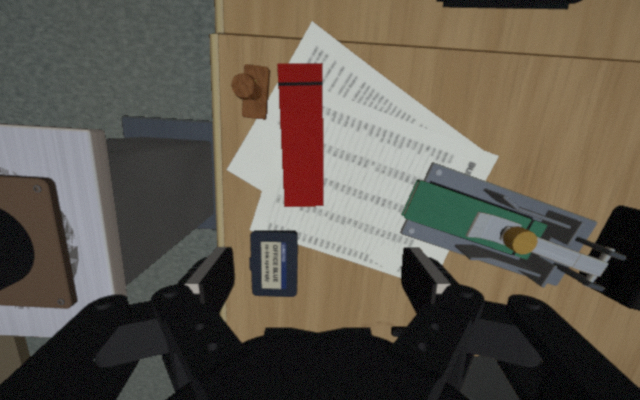

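The picture shows red spanning (278–323, 65–207), the stamp at (255,90) and the pad at (274,262). The press and green book run from about (405,210) to (600,265). Green fits a 179×51 mm rectangle, so the press heading is ‑15.6° with its origin at about (0.661, 0.0735).

```bash
python3 -m inch '[[0,0,-0.018,0.03,-0.6],[0,0,-0.018,0.06,-0.6],[0,0,-0.018,0.09,-0.6],[0,0,-0.018,0.125,-0.6],[0,0,-0.018,0.16,-0.6]]'
python3 -m inch '[[0,0,0,0.03,0],[0,0,0,0.045,0],[0,0,0,0.058,0],[0,0,0,0.058,0]]'
python3 -m inch '[[1,0,0,0,0],[1,0,0,0,0],[1,0,0,0,0],[1,0,0,0,0],[1,0,0,0,0]]' 60
python3 -m inch '[[1,0,0,0,0],[1,0,0,0,0],[1,0,0,-0.01,0],[1,0,0,-0.02,0],[1,0,0,-0.03,0]]'
python3 -c "
from h import *
plan([])"
```

```text
time: 3.83
eef_pos: [0.4222, 0.1143, 0.0587]
tcp_rot: [0.68, 0.734, 0.001, 0.001]
contact_force: [0.5, -0.4, -0.5]
opening: 0.994
finger_force: 0.0
time: 4.17
eef_pos: [0.4193, 0.114, -0.0014]
tcp_rot: [0.68, 0.733, -0.002, -0.002]
contact_force: [0.2, -0.4, -0.3]
opening: 0.999
finger_force: 0.0
time: 4.58
eef_pos: [0.4236, 0.1138, 0.0031]
tcp_rot: [0.68, 0.733, 0.001, 0.001]
contact_force: [0.1, 1.1, 5.6]
opening: 0.583
finger_force: 63.0
time: 5.0
eef_pos: [0.4215, 0.1136, 0.0321]
tcp_rot: [0.68, 0.733, -0.0, -0.0]
contact_force: [-0.1, -1.1, -1.3]
opening: 0.588
finger_force: 62.6
now [0.4215 0.1136 0.0321] 4.3 F [-0.1 -1.1 -1.3] grip 62.6 open 0.588 t 5.0 tilt [-0.001 -0.    -1.   ]
```

```bash
python3 -m inch '[[1,0,0,-0.025,0],[1,0,0,-0.05,0],[1,0,0,-0.075,0],[1,0,0,-0.1,0],[1,0,0,-0.1,0]]'
python3 -c "
from h import *
plan([(.475,.126,.132,-105.6)])"
```

```text
time: 5.42
eef_pos: [0.4255, 0.1138, 0.1375]
tcp_rot: [0.68, 0.733, 0.004, 0.004]
contact_force: [1.2, -0.5, -1.8]
opening: 0.582
finger_force: 63.0
now [0.4255 0.1138 0.1375] 4.3 F [ 1.2 -0.5 -1.8] grip 63.0 open 0.582 t 5.4 tilt [ 0.012  0.    -1.   ]
   [0.002 0.013 0.001] turn 27.5
   [0.008 0.01  0.001] turn 27.5
   [0.011 0.005 0.001] turn 27.5
   [ 0.013 -0.     0.001] turn 27.5
```

```bash
python3 -m inch '[[1,0,0.003,0,5.5],[1,0,0.006,0,11],[1,0.001,0.009,0,16.5],[1,0.002,0.013,0,22],[1,0.002,0.013,0,27.5]]'
python3 -m inch '[[1,0.002,0.002,0,5.5],[1,0.004,0.004,0,11],[1,0.006,0.007,0,16.5],[1,0.008,0.01,0,22],[1,0.008,0.01,0,27.5]]'
python3 -m inch '[[1,0.003,0.001,0,5.5],[1,0.006,0.003,0,11],[1,0.009,0.005,0,16.5],[1,0.011,0.005,0,22],[1,0.011,0.005,0,27.5]]'
python3 -m inch '[[1,0.003,0,0,5.5],[1,0.006,0,0,11],[1,0.009,0,0,16.5],[1,0.013,0,0,22],[1,0.013,0,0,27.5]]'
python3 -m inch '[[1,0,0,0,0],[1,0,0,0,0]]'
python3 - <<'E'
from h import *
p,T=cam("wrist");cv2.imwrite("pics/w2.png",p["pixels"][...,::-1])
print("red",book(p,T,"red",(.09,.19)))
try: print("green",book(p,T,"green",(.015,.03)))
except Exception as e: print(e)
W=cloud(p,T);m=mask(p,"red")&(W[...,2]>.09)&(W[...,2]<.19)
s=ctrl.get_state();M=R.from_quat(s["tcp_rot"]).as_matrix();L=(W[m]-s["eef_pos"])@M
lo,hi=np.percentile(L[:,0],[0.5,99.5]);print("tool-frame red x",lo,hi,"y",np.percentile(L[:,1],[1,99]))
for a in np.linspace(lo,hi,6)[:-1]: 
    k=(L[:,0]>=a)&(L[:,0]<a+(hi-lo)/5);print(round(a,3),np.median(L[k,2]).round(4),np.median(L[k,1]).round(4))
for q in ["press_stop","press_mouth","press_toe"]:
    z={"press_stop":.022,"press_mouth":.022,"press_toe":.049}[q]
    for d in ctrl.tip_of(q,p)[:1]: print(q,round(d["score"],2),np.round(d["at"]),onz(p,T,d["at"],z).round(3)[:2])
plan([(.481,.1238,.027,-105.6)])
E
```

```text
time: 5.83
eef_pos: [0.4344, 0.1166, 0.1306]
tcp_rot: [0.836, 0.548, -0.0, -0.0]
contact_force: [-0.4, -0.8, -1.2]
opening: 0.584
finger_force: 63.0
time: 6.25
eef_pos: [0.4467, 0.12, 0.1305]
tcp_rot: [0.943, 0.334, -0.001, -0.0]
contact_force: [-1.0, -0.9, -1.0]
opening: 0.589
finger_force: 63.0
time: 6.67
eef_pos: [0.4581, 0.1231, 0.1304]
tcp_rot: [0.995, 0.1, -0.001, -0.0]
contact_force: [-0.2, -0.8, -2.0]
opening: 0.585
finger_force: 63.0
time: 7.08
eef_pos: [0.4711, 0.1257, 0.1304]
tcp_rot: [0.99, -0.139, -0.001, 0.0]
contact_force: [-0.1, -0.2, -2.1]
opening: 0.586
finger_force: 63.0
time: 7.25
eef_pos: [0.4707, 0.1257, 0.1305]
tcp_rot: [0.991, -0.136, -0.001, 0.0]
contact_force: [-0.8, 0.6, -1.1]
opening: 0.584
finger_force: 62.9
red (array([510.8, 115.9]), array([152. ,  51.8]), -15.1, np.float64(139.5))
attempt to get argmax of an empty sequence
tool-frame red x -0.032881286031021896 0.11626586452967196 y [-0.02624112  0.02364035]
-0.033 -0.0095 -0.0007
-0.003 -0.0092 -0.0012
0.027 -0.0089 -0.0012
0.057 -0.0087 -0.0017
0.086 -0.0084 -0.0016
now [0.4712 0.1258 0.1311] -105.6 F [-0.9 -1.  -1.9] grip 62.9 open 0.584 t 7.5 tilt [-0.  0. -1.]
   [ 0.01  -0.001  0.104] turn -0.0
```

View pics/w2.png

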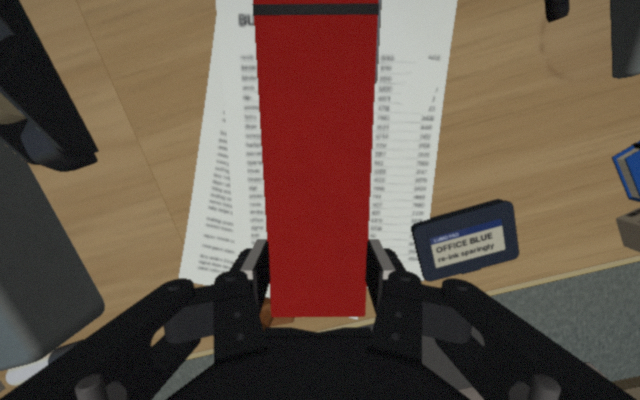

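The picture shows the red book held straight, spanning x 257–380 at the top and 270–367 at the near end. It has no droop. The press is hidden beyond it. I'll lower it onto the green book's outer part and start sliding.

```bash
python3 -m inch '[[1,0.01,0,0.03,0],[1,0.01,0,0.06,0],[1,0.01,0,0.085,0],[1,0.01,0,0.103,0],[1,0.01,0,0.103,0]]'
python3 -m inch '[[1,0.01,0,0,0],[1,0.022,0,0,0],[1,0.034,0,0,0],[1,0.046,0,0,0],[1,0.058,0,0,0]]'
python3 - <<'E'
from h import *
p,T=cam("side");cv2.imwrite("pics/s1.png",cv2.resize(p["pixels"][150:270,220:380,::-1],(800,600),interpolation=cv2.INTER_CUBIC))
plan([])
E
```

```text
time: 7.87
eef_pos: [0.4788, 0.1228, 0.025]
tcp_rot: [0.991, -0.136, -0.003, 0.001]
contact_force: [-1.5, -0.5, 0.2]
opening: 0.586
finger_force: 63.3
time: 8.28
eef_pos: [0.5374, 0.1072, 0.0292]
tcp_rot: [0.991, -0.137, -0.001, -0.0]
contact_force: [-4.1, 0.9, -3.8]
opening: 0.585
finger_force: 63.0
now [0.5402 0.1064 0.0298] -105.8 F [ 0.5 -0.4 -3.2] grip 62.9 open 0.584 t 8.3 tilt [ 0.002  0.    -1.   ]
```

View pics/s1.png

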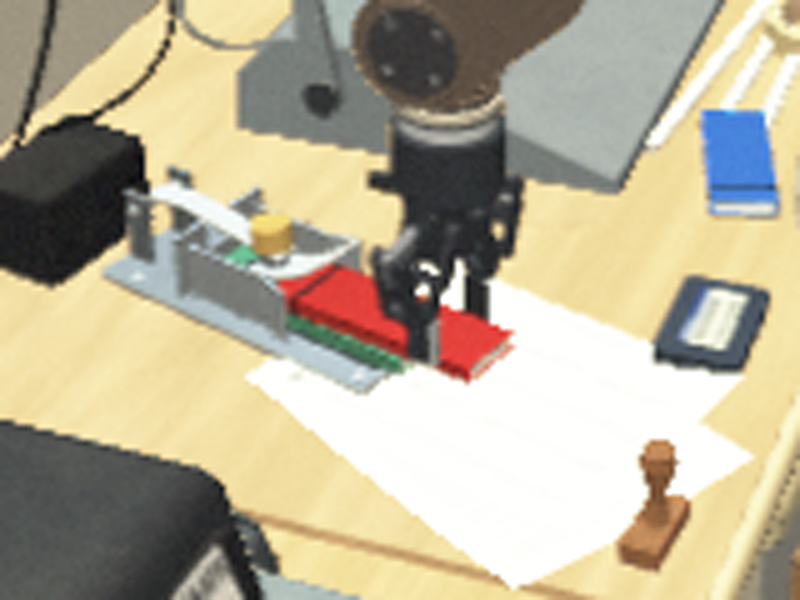

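The picture shows the red book between the cheeks with its inner end under the toe at about (300,285). It is aligned with the green book, so I'll push on.

```bash
python3 -m inch '[[1,0.007,0,0.001,0],[1,0.014,0,0.002,0],[1,0.021,0,0.002,0],[1,0.028,0,0.002,0],[1,0.035,0,0.002,0]]'
python3 -m inch '[[1,0.006,0,0,0],[1,0.012,0,0,0],[1,0.018,0,0,0],[1,0.022,0,0,0],[1,0.026,0,0,0]]'
python3 -c "
from h import *
plan([(.661-.963*.0624,.0735+.269*.0624,.0275,-105.6)])"
```

```text
time: 8.75
eef_pos: [0.5712, 0.0978, 0.0266]
tcp_rot: [0.991, -0.137, 0.0, 0.0]
contact_force: [-3.9, 1.1, -1.9]
opening: 0.589
finger_force: 63.1
time: 9.17
eef_pos: [0.5961, 0.0907, 0.0263]
tcp_rot: [0.991, -0.137, 0.0, 0.0]
contact_force: [-2.3, 1.5, -2.0]
opening: 0.586
finger_force: 63.1
now [0.5961 0.0907 0.0263] -105.7 F [-2.3  1.5 -2. ] grip 63.1 open 0.586 t 9.2 tilt [ 0. -0. -1.]
   [ 0.005 -0.001 -0.001] turn -0.1
```

```bash
for i in 1; do python3 -m inch '[[1,0.0015,0,0,0],[1,0.003,0,0,0],[1,0.004,0,0,0],[1,0.005,0,0,0],[1,0.005,0,0,0]]' | grep -E "eef|contact"; done
python3 -m inch '[[1,0.001,0,0,0],[1,0.002,0,0,0],[1,0.003,0,0,0],[1,0.003,0,0,0],[1,0.003,0,0,0]]' | grep -E "eef|contact"
python3 -c "
from h import *
p,T=cam('wrist');cv2.imwrite('pics/w3.png',p['pixels'][...,::-1])
print(book(p,T,'red',(.02,.05)))
W=cloud(p,T);k=mask(p,'green')&(W[...,2]>.01)&(W[...,2]<.03);print(k.sum())
plan([])"
```

```text
eef_pos: [0.6005, 0.0894, 0.0263]
contact_force: [-1.3, 0.6, -3.0]
eef_pos: [0.6031, 0.0888, 0.0262]
contact_force: [-2.9, 1.3, -1.3]
(array([643.4,  78.8]), array([151.7,  52.2]), -15.2, np.float64(35.4))
0
now [0.6031 0.0887 0.0262] -105.7 F [-3.6  1.3 -2. ] grip 63.1 open 0.588 t 10.1 tilt [-0.001  0.    -1.   ]
```

View pics/w3.png

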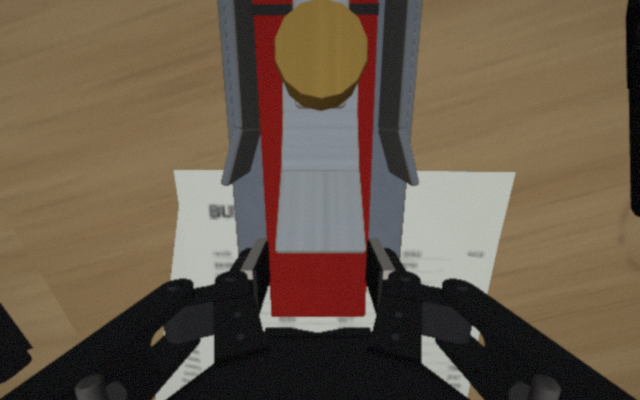

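The picture shows red centred between the cheeks with the toe over it at (320,210). The stop isn't reached yet, as the force is only friction, so I'll push on in small steps.

```bash
python3 -m inch '[[1,0.001,0,0,0],[1,0.002,0,0,0],[1,0.003,0,0,0],[1,0.003,0,0,0]]' | grep -E "eef|contact"
python3 -m inch '[[1,0.001,0,0,0],[1,0.002,0,0,0],[1,0.003,0,0,0],[1,0.003,0,0,0]]' | grep -E "eef|contact"
python3 -c "
from h import *
p,T=cam('top')
for q,z in [('red_book_mid',.029),('press_stop',.022),('green_book_mid',.015)]:
    for d in ctrl.tip_of(q,p)[:1]: print(q,round(d['score'],2),np.round(d['at']),onz(p,T,d['at'],z).round(3)[:2])
"
```

```text
eef_pos: [0.6032, 0.0888, 0.0253]
contact_force: [-9.1, 3.2, 0.1]
eef_pos: [0.6031, 0.0888, 0.0252]
contact_force: [-16.6, 5.4, 6.7]
press_stop 0.91 [317. 161.] [0.736 0.052]
green_book_mid 0.44 [359. 192.] [ 0.627 -0.102]
```

Contact with the stop: the force rose to 17 N with no travel. I'll relax the command, release and rise.

```bash
python3 -m inch '[[1,-0.003,0,0,0],[1,-0.005,0,0,0],[1,-0.005,0,0,0]]' | grep -E "eef|contact"
python3 -m inch '[[0,0,0,0,0],[0,0,0,0,0],[0,0,0,0,0],[0,0,0,0,0],[0,0,0,0,0]]' | grep -E "eef|contact|open"
python3 -m inch '[[0,0,0,-0.02,0],[0,0,0,-0.045,0],[0,-0.02,0,-0.08,0],[0,-0.05,0,-0.11,0],[0,-0.08,0,-0.13,0]]' | grep -E "eef|contact|open"
python3 -m inch '[[0,-0.02,0,0,0],[0,-0.045,0,0,0],[0,-0.045,0,0,0]]' | grep -E "eef|contact|open"
python3 - <<'E'
from h import *
p,T=cam("wrist");cv2.imwrite("pics/w4.png",p["pixels"][...,::-1])
print("red",book(p,T,"red",(.027,.045)))
for q,z in [("press_foot",.038),("press_toe",.075),("press_stop",.022),("red_book_mid",.029)]:
    for d in ctrl.tip_of(q,p)[:1]: print(q,round(d["score"],2),np.round(d["at"]),onz(p,T,d["at"],z).round(3)[:2])
plan([(.445,-.275,.2,19.4)])
E
```

```text
eef_pos: [0.6031, 0.0887, 0.026]
contact_force: [-5.1, 1.6, -2.6]
eef_pos: [0.6056, 0.0881, 0.0272]
contact_force: [-0.3, -0.3, -0.2]
opening: 1.001
eef_pos: [0.5289, 0.1098, 0.16]
contact_force: [-0.7, 0.6, -0.2]
opening: 0.999
eef_pos: [0.4809, 0.1232, 0.1565]
contact_force: [-0.5, 0.7, -0.7]
opening: 0.997
red (array([605.7,  89. ]), array([74.1, 52.1]), -15.3, np.float64(34.6))
press_foot 0.63 [448. 238.] [0.407 0.01 ]
press_toe 0.51 [323.   4.] [0.623 0.081]
now [0.4851 0.1219 0.1566] -105.7 F [ 0.8 -0.7 -0.6] grip 0.0 open 0.999 t 12.5 tilt [ 0.001 -0.    -1.   ]
   [ 0.017  0.098 -0.011] turn -31.3
   [-0.036  0.093 -0.011] turn -31.3
   [-0.079  0.061 -0.011] turn -31.3
   [-0.099  0.011 -0.011] turn -31.3
```

View pics/w4.png

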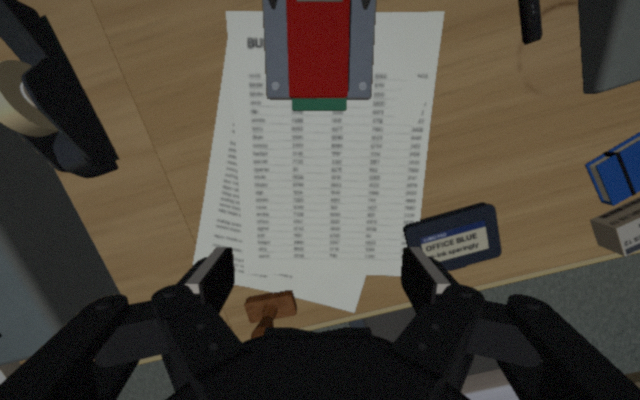

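The picture shows red flat on green between the cheeks at (318,50), with about 10 mm of green showing at its end, as it should. Next is blue.

```bash
python3 -m inch '[[0,0.003,0.02,-0.003,-6.3],[0,0.007,0.04,-0.006,-12.6],[0,0.01,0.06,-0.009,-18.9],[0,0.014,0.08,-0.011,-25],[0,0.017,0.098,-0.011,-31.3]]' | grep -E "eef"
python3 -m inch '[[0,-0.007,0.02,-0.003,-6.3],[0,-0.014,0.04,-0.006,-12.6],[0,-0.021,0.06,-0.009,-18.9],[0,-0.029,0.08,-0.011,-25],[0,-0.036,0.093,-0.011,-31.3]]' | grep -E "eef"
python3 -m inch '[[0,-0.016,0.012,-0.003,-6.3],[0,-0.032,0.024,-0.006,-12.6],[0,-0.048,0.036,-0.009,-18.9],[0,-0.064,0.048,-0.011,-25],[0,-0.079,0.061,-0.011,-31.3]]' | grep -E "eef"
python3 -m inch '[[0,-0.02,0.002,-0.003,-6.3],[0,-0.04,0.004,-0.006,-12.6],[0,-0.06,0.006,-0.009,-18.9],[0,-0.08,0.008,-0.011,-25],[0,-0.099,0.011,-0.011,-31.3]]' | grep -E "eef"
python3 -m inch '[[0,0,0,0,0],[0,0,0,0,0]]'| grep -E "eef"
python3 - <<'E'
from h import *
p,T=cam("wrist");cv2.imwrite("pics/w5.png",p["pixels"][...,::-1])
c,wh,a,z=book(p,T,"blue",(.006,.03));print(c,wh,a,z)
for q in ["blue_book_mid","staple_box"]:
    for d in ctrl.tip_of(q,p)[:1]: print(q,round(d["score"],2),np.round(d["at"]),onz(p,T,d["at"],.007).round(3)[:2])
ar=np.radians(a);g=c/1000+.044*np.array([np.cos(ar),np.sin(ar)]);print(g)
plan([(*g,.0,a+90)])
E
```

```text
eef_pos: [0.475, 0.0216, 0.1679]
eef_pos: [0.4652, -0.0785, 0.179]
eef_pos: [0.4552, -0.1774, 0.1898]
eef_pos: [0.4455, -0.2768, 0.2007]
eef_pos: [0.4453, -0.2758, 0.2001]
[ 429.8 -231.2] [137.2  50.3] -70.8 12.6
blue_book_mid 0.71 [317. 146.] [ 0.43  -0.232]
staple_box 0.97 [270.  94.] [ 0.36  -0.195]
[ 0.44427013 -0.27275256]
now [ 0.4453 -0.274   0.1999] 19.4 F [ 0.1  0.6 -0.5] grip 0.0 open 0.999 t 14.5 tilt [-0.     0.001 -1.   ]
   [ 0.001 -0.001  0.2  ] turn 0.2
```

View pics/w5.png

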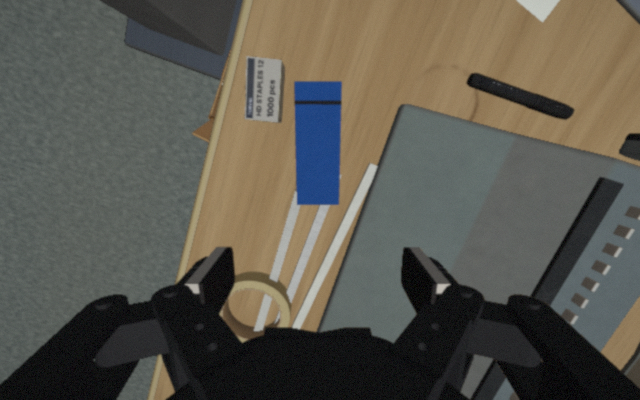

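The picture shows blue at (295–340, 82–205), the staple box at (265,90) and a grey machine whose edge is at about (375,185). I'll check the machine's clearance to the right finger and pre-close the fingers somewhat.

```bash
python3 -m inch '[[0.2,0,0,0.04,0],[0.2,0,0,0.08,0],[0.2,0,0,0.1,0]]' | grep -E "eef|open"
python3 - <<'E'
from h import *
p,T=cam("wrist");W=cloud(p,T)
s=ctrl.get_state();M=R.from_quat(s["tcp_rot"]).as_matrix();L=(W-s["eef_pos"])@M
k=(W[...,2]>.02)&(L[...,2]>.02)&(abs(L[...,0])<.08)&(L[...,1]>.03)&(L[...,1]<.15)
for x in np.arange(-.02,.08,.02):
    q=k&(abs(L[...,0]-x)<.005);print(round(x,2),q.sum(),L[q][:,1].min() if q.any() else None, W[q][:,2].max() if q.any() else None)
plan([])
E
```

```text
eef_pos: [0.4435, -0.2718, 0.0963]
opening: 0.799
-0.02 1420 0.06789125559429256 0.04643771997554785
0.0 1387 0.07428470396424476 0.04464542870603305
0.02 1364 0.08023868873793481 0.042776951744957964
0.04 1289 0.08764370023258433 0.0407128105645333
0.06 1215 0.09094264711786577 0.03847532469611076
now [ 0.4416 -0.2702  0.0929] 19.5 F [-1.5  0.6 -1.3] grip 0.0 open 0.796 t 14.8 tilt [-0.009  0.008 -1.   ]
```

```bash
python3 -m inch '[[0.2,0,0,0.03,0],[0.2,0,0,0.06,0],[0.2,0,0,0.085,0],[0.2,0,0,0.097,0],[0.2,0,0,0.097,0]]' | grep -E "eef|contact"
python3 -m inch '[[1,0,0,0,0],[1,0,0,0,0],[1,0,0,0,0],[1,0,0,0,0],[1,0,0,0,0]]' 60
python3 -m inch '[[1,0,0,-0.02,0],[1,0,0,-0.05,0],[1,0,0,-0.08,0],[1,0,0,-0.11,0],[1,0,0,-0.11,0]]' | grep -E "eef|contact|open"
python3 -m inch '[[1,0,0,0,0],[1,0,0,0,0]]' | grep -E "eef|contact|open"
python3 - <<'E'
from h import *
p,T=cam("wrist");W=cloud(p,T);m=mask(p,"blue")&(W[...,2]>.08)&(W[...,2]<.17)
s=ctrl.get_state();M=R.from_quat(s["tcp_rot"]).as_matrix();L=(W[m]-s["eef_pos"])@M
lo,hi=np.percentile(L[:,0],[0.5,99.5]);print("x",lo,hi,"y",np.percentile(L[:,1],[1,99]))
for a in np.linspace(lo,hi,6)[:-1]:
    k=(L[:,0]>=a)&(L[:,0]<a+(hi-lo)/5);print(round(a,3),np.median(L[k,2]).round(4),np.median(L[k,1]).round(4))
plan([(.49,.118,.135,-105.6)])
E
```

```text
eef_pos: [0.4439, -0.2726, 0.0012]
contact_force: [-0.1, 0.6, 0.3]
time: 15.62
eef_pos: [0.4466, -0.2756, 0.0054]
tcp_rot: [0.577, 0.817, -0.0, 0.002]
contact_force: [0.1, 0.9, 7.0]
opening: 0.579
finger_force: 62.9
eef_pos: [0.4484, -0.2774, 0.1203]
contact_force: [1.2, -1.3, -0.6]
opening: 0.582
eef_pos: [0.4445, -0.2739, 0.1124]
contact_force: [-0.0, 0.3, -1.4]
opening: 0.582
x -0.021987269464115566 0.11483879490492449 y [-0.02480101  0.02506982]
-0.022 -0.0082 0.0003
0.005 -0.0079 0.0003
0.033 -0.0077 0.0003
0.06 -0.0075 -0.0002
0.087 -0.0072 -0.0002
now [ 0.444  -0.2735  0.1115] 19.5 F [-0.5  0.3 -1.7] grip 62.7 open 0.583 t 16.2 tilt [-0.003  0.002 -1.   ]
   [ 0.088  0.043 -0.006] turn 31.3
   [ 0.098 -0.009 -0.006] turn 31.3
   [ 0.079 -0.058 -0.006] turn 31.3
   [ 0.038 -0.091 -0.006] turn 31.3
```

```bash
python3 -m inch '[[1,0.018,0.009,-0.006,6.3],[1,0.036,0.018,-0.01,12.6],[1,0.054,0.027,-0.015,18.9],[1,0.072,0.036,-0.02,25],[1,0.088,0.043,-0.02,31.3]]' | grep -E "eef"
python3 -m inch '[[1,0.02,-0.002,0,6.3],[1,0.04,-0.004,0,12.6],[1,0.06,-0.006,0,18.9],[1,0.08,-0.008,0,25],[1,0.098,-0.009,0,31.3]]' | grep -E "eef"
python3 -m inch '[[1,0.016,-0.012,0,6.3],[1,0.032,-0.024,0,12.6],[1,0.048,-0.036,0,18.9],[1,0.064,-0.047,0,25],[1,0.079,-0.058,0,31.3]]' | grep -E "eef"
python3 -m inch '[[1,0.008,-0.018,0,6.3],[1,0.016,-0.036,0,12.6],[1,0.024,-0.054,0,18.9],[1,0.031,-0.073,0,25],[1,0.038,-0.091,0,31.3]]' | grep -E "eef"
python3 -m inch '[[1,0,0,0,0],[1,0,0,0,0]]' | grep -E "eef|contact|open"
python3 - <<'E'
from h import *
plan([(.4992,.1187,.0438,-105.6)])
E
```

```text
eef_pos: [0.4556, -0.1757, 0.1319]
eef_pos: [0.4659, -0.0777, 0.1308]
eef_pos: [0.4776, 0.0192, 0.1308]
eef_pos: [0.4896, 0.1168, 0.1307]
eef_pos: [0.4899, 0.1162, 0.1311]
contact_force: [-0.9, -0.6, -2.1]
opening: 0.585
now [0.4899 0.1162 0.1311] -105.5 F [-0.9 -0.6 -2.1] grip 62.7 open 0.585 t 18.1 tilt [-0.005 -0.    -1.   ]
   [ 0.008 -0.005  0.087] turn 0.1
```

```bash
python3 -m inch '[[1,0.008,-0.005,0.02,0],[1,0.008,-0.005,0.04,0],[1,0.008,-0.005,0.06,0],[1,0.008,-0.005,0.08,0],[1,0.008,-0.005,0.087,0]]' | grep -E "eef|contact"
python3 -m inch '[[1,0,0,0,0],[1,0.01,0,0,0],[1,0.02,0,0,0],[1,0.03,0,0,0],[1,0.04,0,0,0]]' | grep -E "eef|contact"
python3 - <<'E'
from h import *
p,T=cam("side");cv2.imwrite("pics/s2.png",cv2.resize(p["pixels"][150:270,220:380,::-1],(800,600),interpolation=cv2.INTER_CUBIC))
plan([(.661-.963*.085,.0735+.269*.085,.0438,-105.6)])
E
```

```text
eef_pos: [0.4972, 0.1172, 0.0422]
contact_force: [-2.6, -0.0, -1.2]
eef_pos: [0.5404, 0.1072, 0.0474]
contact_force: [-3.1, 0.7, -3.5]
now [0.5418 0.1067 0.0474] -105.8 F [ 0.9 -0.7 -2.1] grip 62.8 open 0.582 t 19.0 tilt [ 0.002  0.    -1.   ]
   [ 0.039 -0.     0.004] turn -0.2
```

View pics/s2.png

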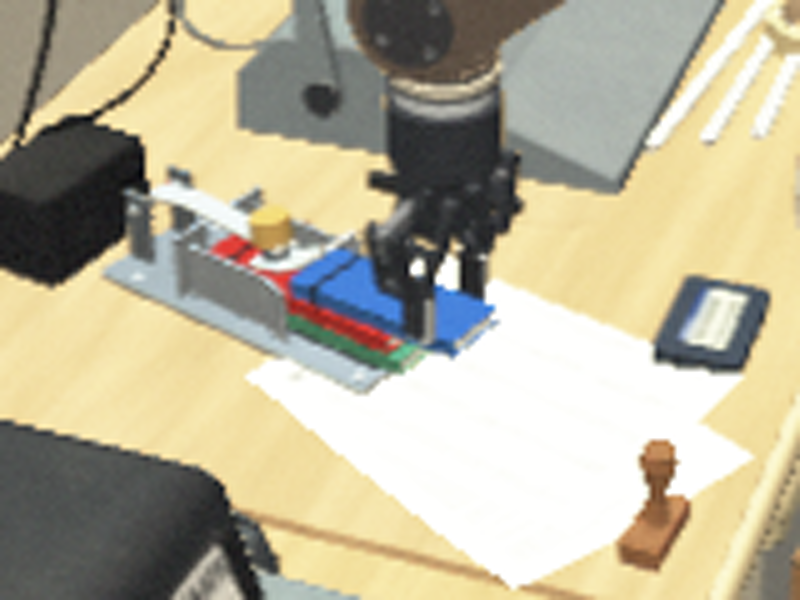

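The picture shows blue at (390,300) entering under the toe, straight on top of red. I'll keep sliding.

```bash
python3 -m inch '[[1,0.008,0,0.001,0],[1,0.016,0,0.002,0],[1,0.024,0,0.003,0],[1,0.032,0,0.003,0],[1,0.039,0,0.003,0]]' | grep -E "eef|contact|open"
python3 -m inch '[[1,0,0,0,0],[1,0,0,0,0]]' | grep -E "eef|contact|open"
python3 - <<'E'
from h import *
p,T=cam("wrist");cv2.imwrite("pics/w6.png",p["pixels"][...,::-1])
print(book(p,T,'blue',(.035,.07)))
W=cloud(p,T);s=ctrl.get_state();M=R.from_quat(s["tcp_rot"]).as_matrix();L=(W-s["eef_pos"])@M
v=slice(0,250);k=(abs(L[v,:,1])<.014)&(L[v,:,0]<.07)&(L[v,:,0]>.0)&(L[v,:,2]<-.02)&~mask(p,'blue')[v]
print("toe pts",k.sum(), "min x",np.percentile(L[v][k][:,0],2) if k.any() else 0,"top z",np.percentile(L[v][k][:,2],2)if k.any() else 0)
plan([(.661-.963*.0455,.0735+.269*.0455,.0438,-105.6)])
E
```

```text
eef_pos: [0.5772, 0.0969, 0.0432]
contact_force: [-3.2, 0.7, -1.3]
opening: 0.584
eef_pos: [0.5785, 0.0965, 0.044]
contact_force: [1.3, -0.3, -2.8]
opening: 0.578
(array([622.1,  85.6]), array([139.4,  52. ]), -15.3, np.float64(50.6))
toe pts 4312 min x 0.05429618636857215 top z -0.053987880876896883
now [0.5781 0.0966 0.0439] -105.7 F [ 1.  -0.2 -2.9] grip 62.9 open 0.582 t 19.6 tilt [ 0.004 -0.001 -1.   ]
   [ 0.041 -0.     0.   ] turn -0.1
```

View pics/w6.png

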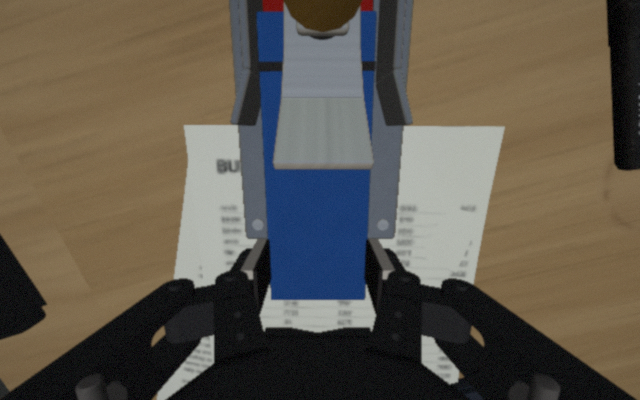

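The picture shows blue straight at (318,200) with the toe tip at (323,165). Depth puts the toe 54 mm above the TCP and the gripper body begins 73 mm up, so it clears. I'll slide it home in the grip.

```bash
python3 -m inch '[[1,0.006,0,0,0],[1,0.012,0,0,0],[1,0.018,0,0,0],[1,0.024,0,0,0],[1,0.024,0,0,0]]' | grep -E "eef|contact|open"
python3 - <<'E'
from h import *
p,T=cam("wrist");W=cloud(p,T);s=ctrl.get_state();M=R.from_quat(s["tcp_rot"]).as_matrix();L=(W-s["eef_pos"])@M
v=slice(0,250);k=(abs(L[v,:,1])<.014)&(L[v,:,0]<.07)&(L[v,:,0]>.0)&(L[v,:,2]<-.02)&~mask(p,'blue')[v]
print("toe min x",np.percentile(L[v][k][:,0],2),"top z",np.percentile(L[v][k][:,2],2))
plan([(.661-.963*.0455,.0735+.269*.0455,.0438,-105.6)])
E
```

```text
eef_pos: [0.6014, 0.09, 0.0437]
contact_force: [0.5, -0.4, -3.4]
opening: 0.586
toe min x 0.03197855784286956 top z -0.05743829474099673
now [0.6014 0.09   0.0437] -105.7 F [ 1.5  0.4 -2.3] grip 62.9 open 0.58 t 20.1 tilt [ 0.003 -0.001 -1.   ]
   [ 0.016 -0.    -0.   ] turn -0.1
```

Toe clearance is still 15 mm, so I'll continue to contact.

```bash
python3 -m inch '[[1,0.004,0,0,0],[1,0.008,0,0,0],[1,0.011,0,0,0],[1,0.014,0,0,0],[1,0.014,0,0,0]]' | grep -E "eef|contact|open"
python3 -m inch '[[1,0.001,0,0,0],[1,0.002,0,0,0],[1,0.003,0,0,0],[1,0.003,0,0,0]]' | grep -E "eef|contact"
python3 -m inch '[[1,0.001,0,0,0],[1,0.002,0,0,0],[1,0.003,0,0,0],[1,0.003,0,0,0]]' | grep -E "eef|contact"
```

```text
eef_pos: [0.6137, 0.0865, 0.0433]
contact_force: [-0.5, 0.3, -3.0]
opening: 0.583
eef_pos: [0.616, 0.0859, 0.0433]
contact_force: [-1.5, 0.8, -2.4]
eef_pos: [0.6191, 0.085, 0.0433]
contact_force: [-1.5, 0.5, -3.3]
```

```bash
python3 -m inch '[[1,0.001,0,0,0],[1,0.002,0,0,0],[1,0.002,0,0,0]]' | grep -E "eef|contact"
python3 -m inch '[[1,0.001,0,0,0],[1,0.002,0,0,0],[1,0.002,0,0,0]]' | grep -E "eef|contact"
```

```text
eef_pos: [0.621, 0.0845, 0.0434]
contact_force: [-1.6, 1.0, -2.7]
eef_pos: [0.623, 0.0839, 0.0434]
contact_force: [-1.4, 0.9, -2.9]
```

```bash
python3 -m inch '[[1,0.001,0,0,0],[1,0.002,0,0,0],[1,0.002,0,0,0]]' | grep -E "eef|contact"
python3 -m inch '[[1,0.001,0,0,0],[1,0.002,0,0,0],[1,0.002,0,0,0]]' | grep -E "eef|contact"
python3 - <<'E'
from h import *
p,T=cam("wrist");print('blue',book(p,T,'blue',(.035,.07)))
s=ctrl.get_state();M=R.from_quat(s["tcp_rot"]).as_matrix();W=cloud(p,T);L=(W-s["eef_pos"])@M
for c in ["blue","red","green"]:
    k=mask(p,c)&(abs(L[...,1])<.02)&(W[...,2]<.07);print(c,k.sum(),np.percentile(L[k][:,0],[.5,99.5]).round(4) if k.any() else "")
E
```

```text
eef_pos: [0.6234, 0.0839, 0.0427]
contact_force: [-4.7, 0.8, -2.8]
eef_pos: [0.6234, 0.0839, 0.0419]
contact_force: [-7.7, 2.6, -1.0]
blue (array([672.3,  89.5]), array([139.7,  19.4]), -14.4, np.float64(48.7))
blue 3420 [0.0203 0.1142]
red 1313 [-0.0547 -0.0392]
green 0
```

```bash
python3 -m inch '[[1,0.001,0,0,0],[1,0.002,0,0,0],[1,0.002,0,0,0]]' | grep -E "eef|contact"
python3 -m inch '[[1,-0.003,0,0,0],[1,-0.005,0,0,0],[1,-0.005,0,0,0]]' | grep -E "eef|contact"
python3 -m inch '[[0.2,0,0,0,0],[0.2,0,0,0,0],[0.2,0,0,0,0],[0.2,0,0,0,0]]' | grep -E "eef|contact|open"
python3 -m inch '[[0.2,-0.015,0,0,0],[0.2,-0.03,0,0,0],[0.2,-0.045,0,0,0],[0.2,-0.06,0,0,0],[0.2,-0.075,0,0,0]]' | grep -E "eef|contact|open"
python3 -m inch '[[0.2,-0.01,0,-0.03,0],[0.2,-0.03,0,-0.06,0],[0.2,-0.05,0,-0.09,0],[0.2,-0.05,0,-0.11,0],[0.2,-0.05,0,-0.11,0]]' | grep -E "eef|contact|open"
python3 - <<'E'
from h import *
p,T=cam("wrist");a=p["pixels"][:300,150:500,::-1]
q,T2=cam("side");b=cv2.resize(q["pixels"][150:250,220:345,::-1],(375,300),interpolation=cv2.INTER_CUBIC)
cv2.imwrite("pics/f.png",np.hstack([a,b]))
o=np.array([.661,.0735]);u=np.array([.963,-.269]);v=np.array([.269,.963])
W=cloud(p,T)
for c,z in [("blue",(.04,.06)),("red",(.026,.042)),("green",(.012,.028))]:
    k=mask(p,c)&(W[...,2]>z[0])&(W[...,2]<z[1])
    P=W[k][:,:2]-o;x,y=P@u,P@v;w=abs(y)<.04;print(c,w.sum(),"x",np.percentile(x[w],[.5,99]).round(4),"y",np.percentile(y[w],[1,99]).round(4),"z",np.median(W[k][:,2]))
print('blue',book(p,T,'blue',(.04,.06)))
W2=cloud(q,T2)
plan([])
E
```

```text
eef_pos: [0.6234, 0.0839, 0.0415]
contact_force: [-13.5, 4.5, 1.9]
eef_pos: [0.6234, 0.0839, 0.0433]
contact_force: [-4.0, 0.1, -2.3]
eef_pos: [0.6254, 0.0834, 0.0447]
contact_force: [-0.0, -1.0, -0.3]
opening: 0.797
eef_pos: [0.5518, 0.1041, 0.044]
contact_force: [-0.6, 0.1, -0.9]
opening: 0.8
eef_pos: [0.5067, 0.118, 0.1596]
contact_force: [0.1, 0.2, -0.4]
opening: 0.799
blue 4511 x [-0.0644  0.0021] y [-0.0246  0.0264] z 0.048551987469874824
red 1920 x [-0.0938 -0.0652] y [-0.0254  0.0251] z 0.03455647298281897
green 419 x [-0.1041 -0.0964] y [-0.0241  0.0236] z 0.02054826811195165
blue (array([631.9,  82.6]), array([68.4, 51.9]), -15.5, np.float64(48.6))
now [0.5046 0.1176 0.1549] -105.7 F [-0.5  0.1 -0.2] grip 0.0 open 0.799 t 24.0 tilt [ 0.004 -0.    -1.   ]
```

View pics/f.png

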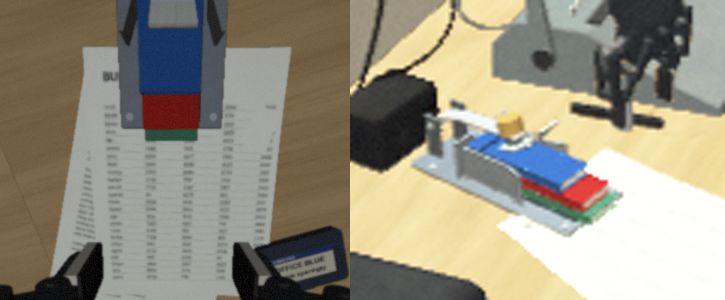

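The picture shows green, red and blue stacked flat and straight, with their outer ends at the expected −105/−95/−65 mm. The arm rests on blue and the gripper is clear.

```bash
python3 -c "
from plant import ctrl
print(ctrl.sign_off())"
```

```text
the job is handed in; nothing more can be done
None
```

The red and then the blue book are in the press on top of the green one, flat, straight and pushed back to the stop with the arm resting on blue; the job is handed in at about 24 s, though `sign_off` returned no verdict.

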